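# Tamp the heaped pebbles level in the display tray

## Robot

A 6-joint arm with a two-finger parallel gripper is mounted at the origin on the work surface. World frame = base frame: x ahead of the robot, y to its left, z up, the work surface at z = 0. Lengths are in m, angles in rad, forces in N, time in s.
With the tool pointing down it reaches from about 0.35 to 0.725 m from the base axis. Payload 6 kg.
Tool frame: the origin (TCP) lies between the finger pads; the fingertips stand 8 mm ahead of it and the grasp point (between the pads) lies 11 mm behind it (nose_length is the z of the fingertips in the tool frame, in m); z points along the fingers, y is the line along which they close (so a half turn about z gives the same grasp; the last joint's range is limited). The gripper opens to 85 mm and grips with 20 to 120 N. Pads are 22 mm wide; open, the fingers measure 114 mm over their backs; the gripper's body (76 mm by 85 mm) begins 54 mm behind the grasp point. The pads swing forward as they close: fully open they stand 13 mm farther back than shut.
Start: joints at [-0.895, 0.04, 0.085, 0, -1.615, -0.334], TCP at [0.201, -0.565, 0.239] pointing down, gripper open.
Joint ranges: [-2.56, 2.56], [-1.29, 2.01], [-1.08, 1.49], [-3.29, 1.98], [-2.81, -0.18], [-2.99, 2.99]. Speed limits (rad/s): [2.57, 2.57, 3.01, 3.14, 3.14, 3.14].

## Interface

Orientations are given as a rotation vector (axis times angle).
In Python, from rig import * gives the robot as it stands. The module is installed in compiled form; this text tells all that it offers.
- The arm moves only by the shell command python3 -m jog 'ROWS' [OPENING] [FORCE]. ROWS is JSON, a list that holds one entry, the list of rows, each a list of 4 numbers: the shift along the tool's x, y, z in mm, then the turn about the tool's z in degrees. A call has 1 to 5 rows; each row shifts and turns the commanded pose from where the row before left it, along the tool's axes as they then stand; what a row does not reach is not made up. A row lasts 1/8 s, in which the tool goes at most 62.5 mm and 10.7 degrees, less where a joint would pass 70% of its speed; a pose out of reach is approached as far as the arm can. A call is refused whole if a number of a shift passes 62.5 or a number of a turn 10.7, either way. A call with a gripper value outside its range is refused whole. OPENING is the closure, from -1 (fully open) to 1 (shut), set as the call begins (- or left out, the last holds). The fingers move at their own pace and stop on an object; FORCE is the grip in N (left out, the last holds). Time passes only in rows, so rows that do not move let the fingers close. It gives the time, the measured TCP pose, the force, the opening and the grip force at its end, in the units of the state.
- get_state(): the state, without advancing time (a new reading comes with each control period).
- snapshot(name): name is "side" or "top" or "wrist"; returns the picture (400x640x3 uint8, blue, green, red); there is no depth.
- camera_info(name): a dict with "camera_matrix" (3x3 intrinsics, pixels), "dist_coeffs" ([k1, k2, p1, p2, k3] as OpenCV has them; the pictures are not rectified), "R" (3x3) and "t" (3): a world point X has camera coordinates R X + t. Camera axes: x right, y down, z forward; pixel columns grow to the right and rows downward; lengths in m; the calibration is good to about 2 mm. A picture is of the moment at which its call begins: read the wrist's pose just before it. camera_info takes no time and is no camera call; for the wrist camera it gives the pose at the moment of the call.
- close_job(): hands the job in; it is judged then, once.
The state is a dict: "time_s": time; "joint_positions": joint angles; "joint_vel": joint speeds; "joint_efforts": joint torques, N m; "tcp_pos": TCP position; "eef_rot": TCP orientation; "force": force on the tool from outside, world axes, zero at the start; "wrist_torque": the same for the moment, N m; "gripper_width": finger opening in m; "grip_force": force on a finger pad.
Only numpy, scipy, OpenCV 4.12 (cv2) and the standard library are available. Lean on these libraries where they do the work, as an engineer would, in place of code of your own. Each camera call takes 0.05 s, during which the arm holds its last target. There are 200 camera calls.

## Task

In the blue glazed tray a rust-red pebble rides heaped on top of the others. Take the wooden tamper by its handle and press the heap down with its flat foot until the pebbles lie in one level layer, without touching the red pebble with the fingers; then stand the tamper upright on the bare table again, outside the tray, and let go.

Things in the scene. Friction and masses are not known exactly. Their poses are not given: they have to be found in the camera images.
- tamper: Loose wooden tamper standing upright: flat round foot (diameter 90 mm, 16 thick), collar (44 across) up to 28 mm height, then a round upright handle (diameter 28) on the axis; 140 mm high, under 0.5 kg. Origin on the handle's axis, 105 mm above the foot's underside, 35 below the top: grip there. z up the handle; yaw does not matter. A small square stone seal (34 mm wide, 72 high) nearby is not needed.
- tray: Fixed square blue tray, 142 x 142 mm outside, 130 inside, 46 high, floor 6 thick. Origin: centre of its underside, at table height; z up, x and y along its sides. Holds 7 slippery pebbles with room for all in one layer, tops then 34 mm above the table. Pushed down with 3 to 20 N the red one wedges the grey ones apart. The terracotta tray of level pebbles is another one, not needed.
- pebble_red: Rust-red round pebble, 34 mm across, 28 high; origin at its centre. At the start it rides in the middle of the blue tray on four grey pebbles of the same size, its centre about 36 mm and its top about 50 mm above the table, just over the rim. Lying on the tray's floor its centre is 20 mm above the table.
Mind the look-alikes: they are no part of the job. Several things have the shape of the tamper; the one meant has the colours described above.

How it is judged:
On the way:
1. the tamper, upright within 10 degrees, is pressed down in the blue tray, its underside within 8 mm of the single-layer level (42 mm above the table), the red pebble down (z of tamper in the frame of tray below 0.147 m and horizontal distance between tamper and tray below 0.035 m and angle between tamper's own z axis and vertical below 0.175 rad and z of pebble_red in the frame of tray between 0.012 and 0.027 m and horizontal distance between pebble_red and tray below 0.075 m), for 0.2 s.
At the end, for the whole second after the job is handed in: The red pebble lies down in the layer in the blue tray (its centre less than 27 mm above the table, 20 mm being on the floor, and within 75 mm of the tray's centre), at rest; the tamper stands upright on the table, its axis more than 120 mm from the tray's centre, released and still (z of pebble_red in the frame of tray between 0.012 and 0.027 m and horizontal distance between pebble_red and tray below 0.075 m and height (world z) of tamper between 0.095 and 0.112 m and angle between tamper's own z axis and vertical below 0.1 rad and horizontal distance between tamper and tray above 0.12 m and linear speed of each of tamper, pebble_red below 0.02 m/s); the robot touches nothing.
It fails at once if the fingers touch the red pebble (contact force between the fingers and pebble_red above 0.5 N).
It also fails if it takes over 45 s, if anything falls off the work surface, if the arm or the gripper's body presses on something with over 40 N, if the wrist force passes 120 N, or if a joint passes its speed limit or range.

## Working session

There is one attempt and no reset: what is moved stays moved. The work goes in short steps, Python scripts to look and compute and a shell command to move; the robot and the scene stay as the last step left them, time stands still between calls to the robot, and variables do not carry over. Pictures are saved under pics/ and viewed, at most 10 in all, crops included, and the job is handed in when it is done.

```bash
mkdir -p pics; python3 - <<'E'
from rig import *
import cv2,numpy as np
s=get_state();print(s['time_s'],s['tcp_pos'],s['eef_rot'],s['gripper_width'])
for n in("top","side"):
    cv2.imwrite(f"pics/{n}1.png",snapshot(n))
    c=camera_info(n);print(n,c)
E
```

```text
0.0 [ 0.20109033 -0.56495608  0.23821646] [ 5.34220249e-01 -3.09540470e+00 -2.84897758e-03] 0.08550484935590086
top {'camera_matrix': array([[407.93165721,   0.        , 317.13481489],
       [  0.        , 407.93165721, 200.87286418],
       [  0.        ,   0.        ,   1.        ]]), 'dist_coeffs': array([-0.06473076,  0.        ,  0.        ,  0.        ,  0.        ]), 'R': array([[ 5.31345191e-03, -9.99985675e-01, -6.45373274e-04],
       [-9.77671215e-01, -5.05930176e-03, -2.10079504e-01],
       [ 2.10073230e-01,  1.74721022e-03, -9.77684093e-01]]), 't': array([0.00296066, 0.50272383, 0.8379974 ])}
side {'camera_matrix': array([[410.76744901,   0.        , 321.15680919],
       [  0.        , 410.76744901, 198.6406692 ],
       [  0.        ,   0.        ,   1.        ]]), 'dist_coeffs': array([0.00706219, 0.        , 0.        , 0.        , 0.        ]), 'R': array([[-0.91342442, -0.40641149, -0.02203479],
       [-0.19430289,  0.48299365, -0.8537936 ],
       [ 0.35763419, -0.7755945 , -0.52014513]]), 't': array([0.4576844 , 0.17740111, 0.65857724])}
```

View pics/top1.png

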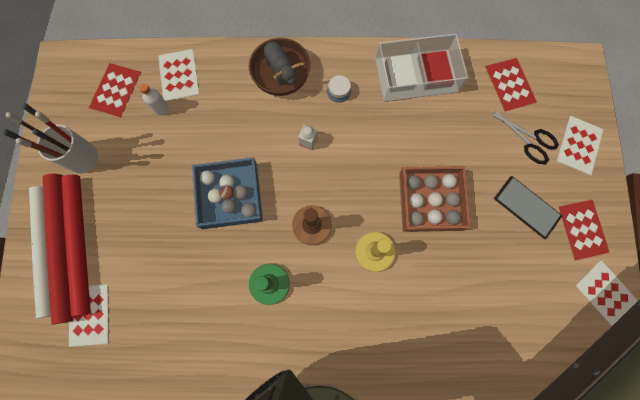

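View pics/side1.png

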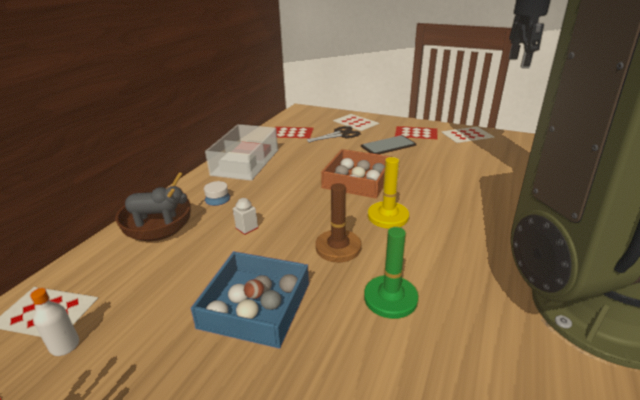

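Three tamper shapes stand in the top view: brown wooden (312,223), yellow (376,251) and green (268,284). The brown one fits "wooden". The blue tray is at (227,193) with the red pebble near (227,191). I'll confirm this in an enlarged crop.

```bash
python3 - <<'E'
import cv2
a=cv2.imread("pics/top1.png")[145:255,185:345]
cv2.imwrite("pics/crop1.png",cv2.resize(a,None,fx=5,fy=5,interpolation=cv2.INTER_CUBIC))
E
```

```text
(no output)
```

View pics/crop1.png

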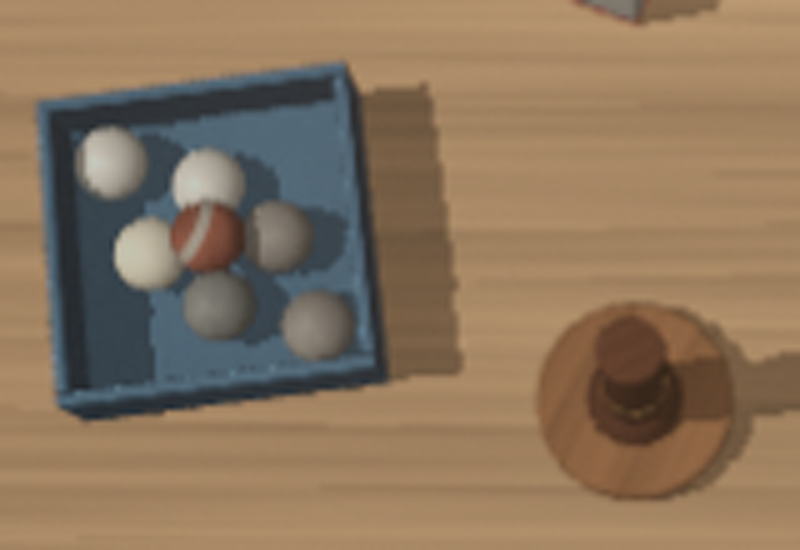

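The brown wooden tamper is confirmed: handle top at crop (632,350), foot top at (636,399). In the blue tray the red pebble sits at crop (208,237).

```bash
cat > h.py <<'E'
import numpy as np,cv2
from rig import *
from scipy.spatial.transform import Rotation as Ro
def px2w(n,uv,z,c=None):
    c=c or camera_info(n)
    p=cv2.undistortPoints(np.array([[uv]],float),c["camera_matrix"],c["dist_coeffs"])[0,0]
    R=np.array(c["R"]);o=-R.T@c["t"];d=R.T@[p[0],p[1],1]
    return o+d*(z-o[2])/d[2]
def delta(target):
    s=get_state();return Ro.from_rotvec(s["eef_rot"]).inv().apply(np.array(target)-s["tcp_pos"])*1000
E
python3 - <<'E'
from h import *
f=lambda x,y,z:px2w("top",(185+(x+.5)/5-.5,145+(y+.5)/5-.5),z).round(4)
print("htop",f(632,350,.14),"foot",f(636,399,.016))
C=[f(*p,.046) for p in((40,104),(346,65),(384,368),(62,402))];print(C,"tray",np.mean(C,0))
print("red",f(208,237,.036))
print("side htop",px2w("side",(338,187),.14),"side foot",px2w("side",(339,243),.016))
print("yellow",px2w("top",(376,251),.016),"green",px2w("top",(268,285),.016))
s=get_state();print(Ro.from_rotvec(s["eef_rot"]).as_matrix().round(3))
m=(f(632,350,.14)+f(636,399,.016))/2;m[2]=.17
print("delta above",delta(m))
E
```

```text
htop [0.4566 0.0173 0.14  ] foot [0.4565 0.0174 0.016 ]
[array([0.5849, 0.2877, 0.046 ]), array([0.6036, 0.1493, 0.046 ]), array([0.4649, 0.1273, 0.046 ]), array([0.4489, 0.2683, 0.046 ])] tray [0.525575 0.20815  0.046   ]
red [0.5258 0.2101 0.036 ]
side htop [0.45567003 0.0204994  0.14      ] side foot [0.4533571  0.02129887 0.016     ]
yellow [ 0.39732939 -0.1259262   0.016     ] green [0.32172142 0.11227733 0.016     ]
[[-0.942 -0.335 -0.001]
 [-0.335  0.942  0.001]
 [ 0.     0.002 -1.   ]]
delta above [-435.90194648  462.9046105    69.05194069]
```

```bash
python3 -m jog '[[[-39.6,42.1,0,0],[-39.6,42.1,0,0],[-39.6,42.1,0,0],[-39.6,42.1,0,0],[-39.6,42.1,0,0]]]' -1; python3 -m jog '[[[-39.6,42.1,0,0],[-39.6,42.1,0,0],[-39.6,42.1,0,0],[-39.6,42.1,0,0],[-39.6,42.1,0,0]]]';python3 -m jog '[[[-39.6,42.1,0,0],[0,0,0,0],[0,0,0,0]]]'; python3 - <<'E'
from h import *
c=camera_info("wrist")
im=snapshot("wrist");cv2.imwrite("pics/w1.png",im)
for z in(.14,.016):
  q=c["R"]@np.array([.4565,.0175,z])+c["t"]
  print(cv2.projectPoints(q,np.zeros(3),np.zeros(3),c["camera_matrix"],c["dist_coeffs"])[0].ravel())
print(delta([.4565,.0175,.094]),c["R"],c["t"])
E
```

```text
time_s: 0.72
tcp_pos: [0.3173, -0.2988, 0.239]
eef_rot: [-0.534, 3.096, 0.001]
force: [1.8, -0.2, 0.1]
gripper_width: 0.0853
grip_force: 0.0
time_s: 1.35
tcp_pos: [0.4333, -0.0339, 0.2393]
eef_rot: [-0.535, 3.095, 0.001]
force: [1.1, -1.1, 0.7]
gripper_width: 0.0853
grip_force: 0.0
time_s: 1.72
tcp_pos: [0.4561, 0.017, 0.239]
eef_rot: [0.535, -3.095, 0.0]
force: [0.1, -0.6, -0.0]
gripper_width: 0.0855
grip_force: 0.0
[321.22768248 200.57678578]
[320.95461993 162.92286816]
[ -0.75106774   0.78396266 145.23502911] [[-3.36191638e-01  9.41793361e-01 -6.69466180e-04]
 [ 8.90292746e-01  3.18039167e-01  3.25929309e-01]
 [ 3.07170976e-01  1.08978688e-01 -9.45393906e-01]] [ 0.137899   -0.45476664  0.23830398]
```

View pics/w1.png

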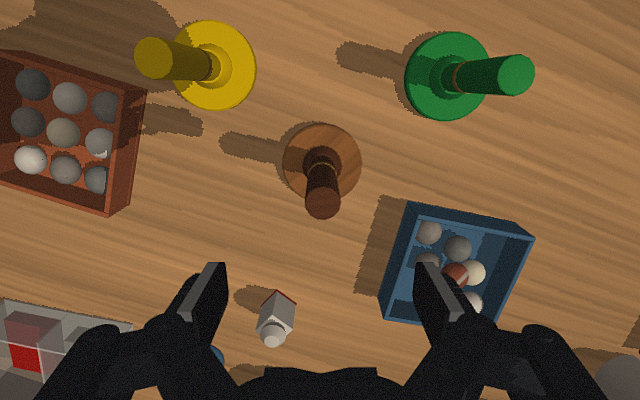

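The wrist view shows the handle top at (323,202) and the foot at (322,162). The predictions were (321,201) and (321,163), so I'm descending.

```bash
python3 -m jog '[[[-0.8,0.8,45,0],[0,0,50,0],[0,0,40,0],[0,0,10,0],[0,0,0,0]]]' -1; python3 -m jog '[[[0,0,0,0],[0,0,0,0],[0,0,0,0],[0,0,0,0],[0,0,0,0]]]' 1 70;python3 -m jog '[[[0,0,0,0],[0,0,0,0],[0,0,0,0],[0,0,0,0]]]';  python3 -m jog '[[[0,0,-20,0],[0,0,-40,0],[0,0,-40,0],[0,0,0,0],[0,0,0,0]]]'; python3 - <<'E'
from h import *
s=get_state();print(delta([.5256,.2085,s["tcp_pos"][2]]))
cv2.imwrite("pics/s2.png",cv2.resize(snapshot("side")[60:350,190:460],None,fx=2,fy=2))
E
```

```text
time_s: 2.4
tcp_pos: [0.4571, 0.0174, 0.0953]
eef_rot: [-0.533, 3.095, -0.001]
force: [0.0, 0.1, 0.2]
gripper_width: 0.0854
grip_force: 0.0
time_s: 3.02
tcp_pos: [0.4572, 0.0185, 0.0951]
eef_rot: [-0.535, 3.095, 0.001]
force: [-1.7, 2.6, 5.0]
gripper_width: 0.0265
grip_force: 68.7
time_s: 3.52
tcp_pos: [0.4571, 0.0184, 0.0951]
eef_rot: [-0.535, 3.095, 0.001]
force: [-2.0, 3.6, 5.0]
gripper_width: 0.0264
grip_force: 68.7
time_s: 4.15
tcp_pos: [0.4559, 0.0181, 0.192]
eef_rot: [0.534, -3.092, -0.001]
force: [-0.0, 0.4, -5.2]
gripper_width: 0.0265
grip_force: 69.6
[-129.46940989  156.00543744   -0.27737943]
```

View pics/s2.png

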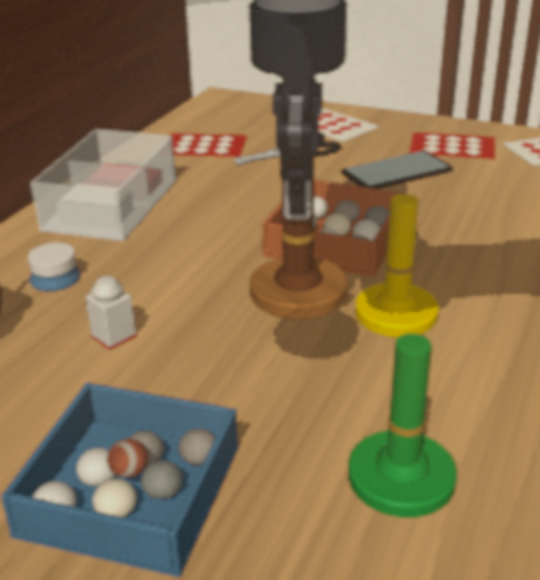

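The tamper is gripped and hangs upright at crop (298,270). Its foot is clear of the table. I'm carrying it over the tray.

```bash
python3 -m jog '[[[-25,30,0,0],[-40,48,0,0],[-40,48,0,0],[-24.5,30,0,0],[0,0,0,0]]]'; python3 -m jog '[[[0,0,10,0],[0,0,15,0],[0,0,10,0],[0,0,0,0],[0,0,0,0]]]'; python3 - <<'E'
from h import *
s=get_state();print(delta([.5256,.2085,s["tcp_pos"][2]]))
cv2.imwrite("pics/s3.png",cv2.resize(snapshot("side")[150:350,180:340],None,fx=3,fy=3))
E
```

```text
time_s: 4.82
tcp_pos: [0.5258, 0.2103, 0.1906]
eef_rot: [0.537, -3.09, 0.003]
force: [0.7, -1.5, -4.5]
gripper_width: 0.0269
grip_force: 69.8
time_s: 5.45
tcp_pos: [0.5267, 0.2083, 0.1599]
eef_rot: [-0.534, 3.095, 0.0]
force: [-0.8, 0.3, -3.9]
gripper_width: 0.0266
grip_force: 69.8
[ 1.00200102e+00  5.86546298e-01 -8.96182364e-04]
```

View pics/s3.png

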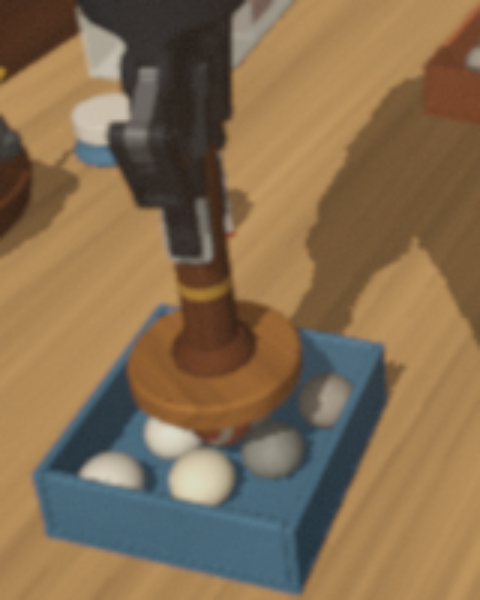

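The foot is centred over the heap at crop (215,370), with the red pebble just beneath it at (225,435). I'll press gently.

```bash
python3 -m jog '[[[0,0,8,0],[0,0,5,0],[0,0,2,0],[0,0,0,0]]]'; python3 -m jog '[[[0,0,2,0],[0,0,2,0],[0,0,2,0],[0,0,0,0]]]'
```

```text
time_s: 6.0
tcp_pos: [0.5265, 0.2085, 0.1444]
eef_rot: [-0.534, 3.096, 0.0]
force: [-1.4, 0.6, -2.5]
gripper_width: 0.0265
grip_force: 69.9
time_s: 6.5
tcp_pos: [0.5261, 0.2082, 0.1373]
eef_rot: [0.534, -3.094, 0.001]
force: [-0.2, -0.0, -4.0]
gripper_width: 0.0265
grip_force: 70.0
```

Foot is at about 42 mm, with little resistance so far.

```bash
python3 -m jog '[[[0,0,2,0],[0,0,2,0],[0,0,2,0],[0,0,0,0]]]'; python3 -m jog '[[[0,0,1,0],[0,0,1,0],[0,0,0,0]]]'
```

```text
time_s: 7.0
tcp_pos: [0.5264, 0.2084, 0.132]
eef_rot: [0.534, -3.095, 0.0]
force: [-0.9, -0.4, -4.5]
gripper_width: 0.027
grip_force: 70.0
time_s: 7.38
tcp_pos: [0.5264, 0.2085, 0.1302]
eef_rot: [0.534, -3.096, -0.0]
force: [-0.1, -0.1, -3.9]
gripper_width: 0.0265
grip_force: 70.0
```

```bash
python3 -m jog '[[[0,0,1,0],[0,0,1,0],[0,0,0,0],[0,0,0,0]]]'; python3 - <<'E'
from h import *
cv2.imwrite("pics/s4.png",cv2.resize(snapshot("side")[170:350,180:340],None,fx=3,fy=3))
E
```

```text
time_s: 7.88
tcp_pos: [0.5267, 0.2085, 0.129]
eef_rot: [-0.534, 3.095, 0.0]
force: [-0.9, -0.1, 1.8]
gripper_width: 0.0266
grip_force: 70.3
```

View pics/s4.png

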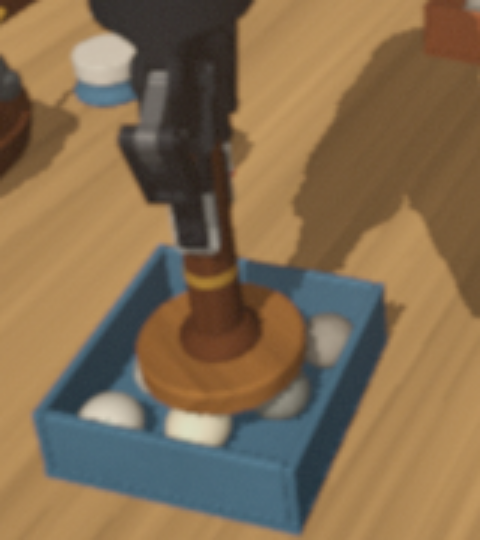

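The foot now rests at the 34 mm level inside the tray, at crop (222,345), with about 6 N of load. I'll lift it, look, and carry it back.

```bash
python3 -m jog '[[[0,0,0,0],[0,0,-10,0],[0,0,-25,0],[0,0,-30,0],[0,0,0,0]]]'; python3 -m jog '[[[25,-30,0,0],[40,-48,0,0],[40,-48,0,0],[24.5,-30,0,0],[0,0,0,0]]]';python3 -m jog '[[[0,0,0,0],[0,0,0,0]]]'; python3 - <<'E'
from h import *
print(delta([.457,.0185,.0955]))
a=cv2.resize(snapshot("side")[240:350,180:330],None,fx=3,fy=3)
b=cv2.resize(snapshot("top")[145:235,185:275],None,fx=3.6667,fy=3.6667)
cv2.imwrite("pics/s5.png",np.hstack([a,cv2.resize(b,(330,330))]))
E
```

```text
time_s: 8.55
tcp_pos: [0.5275, 0.209, 0.1957]
eef_rot: [-0.533, 3.092, 0.003]
force: [-0.5, -0.4, -4.1]
gripper_width: 0.0267
grip_force: 69.9
time_s: 9.18
tcp_pos: [0.4556, 0.0162, 0.1919]
eef_rot: [0.53, -3.095, -0.001]
force: [0.5, 0.3, -4.0]
gripper_width: 0.0267
grip_force: 70.1
time_s: 9.43
tcp_pos: [0.4568, 0.0188, 0.1924]
eef_rot: [0.535, -3.094, -0.0]
force: [1.0, 0.9, -4.5]
gripper_width: 0.0263
grip_force: 70.1
[-0.26589351 -0.38337599 96.88462348]
```

View pics/s5.png

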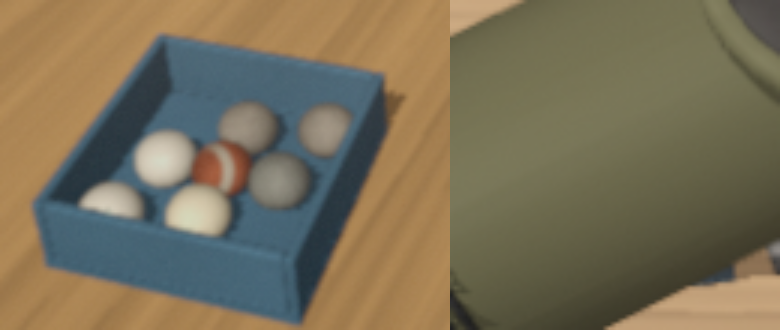

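The red pebble now lies level among the grey ones at (222,168). The top view is blocked by the arm. I'll set the tamper down at its old spot.

```bash
python3 -m jog '[[[0,0,30,0],[0,0,40,0],[0,0,18,0],[0,0,5,0],[0,0,0,0]]]'; python3 -m jog '[[[0,0,2,0],[0,0,1,0],[0,0,0,0],[0,0,0,0]]]'
```

```text
time_s: 10.15
tcp_pos: [0.4574, 0.0182, 0.1014]
eef_rot: [-0.534, 3.094, -0.0]
force: [0.4, -0.8, -4.1]
gripper_width: 0.0262
grip_force: 70.1
time_s: 10.65
tcp_pos: [0.4569, 0.0181, 0.0975]
eef_rot: [-0.534, 3.096, 0.0]
force: [0.1, -0.6, -3.0]
gripper_width: 0.0267
grip_force: 70.1
```

```bash
python3 -m jog '[[[0,0,1,0],[0,0,0,0],[0,0,0,0]]]'; python3 -m jog '[[[0,0,1,0],[0,0,0,0],[0,0,0,0]]]'
```

```text
time_s: 11.02
tcp_pos: [0.4568, 0.0181, 0.0963]
eef_rot: [0.534, -3.096, -0.0]
force: [-0.4, 1.0, -4.1]
gripper_width: 0.0265
grip_force: 70.1
time_s: 11.4
tcp_pos: [0.4568, 0.0181, 0.0953]
eef_rot: [0.534, -3.096, -0.0]
force: [0.2, 0.6, -4.2]
gripper_width: 0.0263
grip_force: 70.1
```

```bash
python3 -m jog '[[[0,0,0.7,0],[0,0,0,0],[0,0,0,0]]]'; python3 -m jog '[[[0,0,0.5,0],[0,0,0,0],[0,0,0,0]]]'
```

```text
time_s: 11.78
tcp_pos: [0.4569, 0.0181, 0.0951]
eef_rot: [-0.534, 3.095, 0.0]
force: [-1.9, -0.0, 1.4]
gripper_width: 0.0264
grip_force: 70.3
time_s: 12.15
tcp_pos: [0.457, 0.0181, 0.0951]
eef_rot: [-0.534, 3.095, 0.0]
force: [-4.8, 1.0, 5.1]
gripper_width: 0.0262
grip_force: 70.6
```

The foot is on the table, so I'm releasing and retreating.

```bash
python3 -m jog '[[[0,0,0,0],[0,0,0,0],[0,0,0,0],[0,0,0,0],[0,0,0,0]]]' -1; python3 -m jog '[[[0,0,0,0],[0,0,-20,0],[0,0,-45,0],[0,0,-45,0],[0,0,-30,0]]]'; python3 -m jog '[[[35,-40,0,0],[35,-40,0,0],[35,-40,0,0],[35,-40,0,0],[0,0,0,0]]]'; python3 -m jog '[[[0,0,0,0],[0,0,0,0],[0,0,0,0]]]'; python3 - <<'E'
from h import *
a=cv2.resize(snapshot("side")[150:350,180:480],None,fx=1.3,fy=1.3)
b=cv2.resize(snapshot("top")[145:255,185:345],(390,268))
cv2.imwrite("pics/s6.png",np.hstack([cv2.resize(a,(390,260)),b[:260]]))
E
```

```text
time_s: 12.78
tcp_pos: [0.4568, 0.0181, 0.0941]
eef_rot: [0.534, -3.096, -0.0]
force: [-0.4, -0.4, 0.9]
gripper_width: 0.0855
grip_force: 0.0
time_s: 13.4
tcp_pos: [0.4572, 0.0181, 0.2366]
eef_rot: [-0.534, 3.093, 0.0]
force: [0.5, 0.8, -0.5]
gripper_width: 0.0852
grip_force: 0.0
time_s: 14.02
tcp_pos: [0.3772, -0.1821, 0.2345]
eef_rot: [-0.526, 3.097, -0.001]
force: [0.5, 0.3, -0.0]
gripper_width: 0.0853
grip_force: 0.0
time_s: 14.4
tcp_pos: [0.3789, -0.1788, 0.234]
eef_rot: [0.537, -3.095, -0.0]
force: [0.2, -0.6, -0.0]
gripper_width: 0.0853
grip_force: 0.0
```

View pics/s6.png

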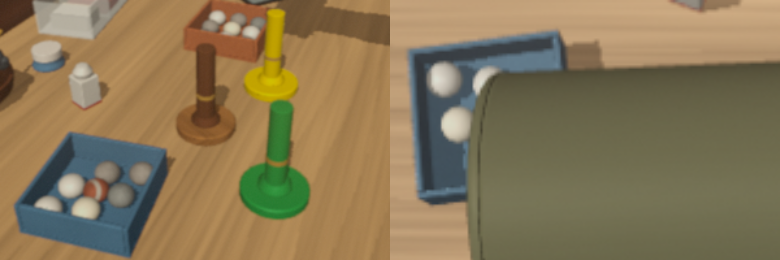

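The wooden tamper stands upright and free at (206,95), the red pebble lies in the layer at (96,190), and the gripper is clear. I'm handing the job in.

```bash
python3 -c "
from rig import *
print(close_job())"
```

```text
the job is handed in; nothing more can be done
None
```

The job is handed in, though no verdict came back: the heap is pressed level with the red pebble down in the blue tray's layer, and the wooden tamper stands upright and released on the table, about 0.2 m from the tray's centre.

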